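# Reset the tripped breaker key by feel

### The arm

A 6-joint arm with a two-finger parallel gripper is mounted at the origin on a cart in front of the work surface, level with it; the furniture and walls round the work are solid. World frame = base frame: x ahead of the robot, y to its left, z up, the work surface at z = 0. Lengths are in m, angles in rad, forces in N, time in s.
With the tool pointing down it reaches from about 0.35 to 0.875 m from the base axis. Payload 4.2 kg.
Tool frame: the origin (TCP) lies midway between the tips of the shut fingers; the grasp point (between the pads) lies 19 mm behind it; z points along the fingers, y is the direction in which the jaws open and shut (so a half turn about z gives the same grasp; the last joint's range is limited). The gripper opens to 85 mm and grips with 20 to 120 N. Pads are 22 mm wide; open, the fingers measure 114 mm over their backs; the gripper's body (76 mm by 85 mm) begins 54 mm behind the grasp point. The pads swing forward as they close: fully open they stand 13 mm farther back than shut.
Start: joints at [0.259, 0.385, 0.008, 0, -1.194, -0.259], TCP at [0.625, 0, 0.231] pointing down, gripper open.
Joint ranges: [-3.14, 3.14], [-1.21, 2.06], [-1.07, 1.41], [-3.16, 2.05], [-2.99, -0.16], [-3.1, 3.1]. Speed limits (rad/s): [2.79, 2.79, 3.14, 3.14, 3.14, 3.14].

### API

Orientations are given as a unit quaternion [w, x, y, z].
In Python, from cell import sensors, snapshot, close_job gives the robot as it stands. The module is installed in compiled form; this text tells all that it offers.
- The arm moves only by the shell command python3 -m pendant 'ROWS' [OPENING] [FORCE]. ROWS is JSON, one flat list of numbers, 6 for each row, row after row: the shift along the tool's x, y, z as a fraction of full scale, then the turn, a rotation vector about the tool's x, y, z as a fraction of full scale. In form: [x, y, z, rx, ry, rz, x, y, z, rx, ry, rz, ...]. A call has 1 to 12 rows; each row is the pose to reach, as a shift and turn from the pose commanded when the call began, along the tool's axes at that moment, turning the shorter way round; what a row does not reach only later rows make up. Full scale, the value 1, is 0.4 m for a shift and pi rad for a turn. A row lasts 1/12 s, in which the tool goes at most 41.7 mm and 7.16 degrees, less where a joint would pass 70% of its speed; a pose out of reach is approached as far as the arm can. A call with a number of a shift or a turn outside -1 to 1 is refused whole. A call with a gripper value outside its range is refused whole. OPENING is the closure in counts, from 0 (fully open) to 255 (shut), set as the call begins (- or left out, the last holds). The fingers move at their own pace and stop on an object; FORCE is the grip in N (left out, the last holds). Time passes only in rows, so rows that repeat a pose let the fingers close. It gives the time, the measured TCP pose, the force and the opening at its end, in the units of the state.
- sensors.read_state(): the state, without advancing time (a new reading comes with each control period).
- snapshot(name): name is "scene" or "side" or "wrist"; returns a dict with "img" (400x640x3 uint8, red, green, blue), "depth" (400x640 float32, m along the optical axis (not along the pixel's ray), 0 where there is no reading), "fx", "fy", "cx", "cy" (pixels), "extrinsics" (4x4, takes a point from camera to world coordinates); the wrist camera has in their place "mount" (4x4, takes a point from camera to tool coordinates, whose origin is the TCP and whose axes are the flange's). Camera axes: x right, y up, looking along -z (the intrinsics and any distortion apply to the point x, -y, -z); pixel columns grow to the right and rows downward; lengths in m; the calibration is good to about 2 mm. A picture is of the moment at which its call begins: read the wrist's pose just before it.
- close_job(): hands the job in, once; it reports no verdict.
The state is a dict: "clock": time; "q": joint angles; "qvel": joint speeds; "joint_efforts": joint torques, N m; "tcp_pos": TCP position; "tool_rot": TCP orientation; "ft_force": force on the tool from outside, world axes, zero at the start; "ft_torque": the same for the moment, N m; "grip_width": finger opening in m.
Only numpy, scipy, OpenCV 4.12 (cv2) and the standard library are available. Lean on these libraries where they do the work, as an engineer would, in place of code of your own. Each camera call takes 0.05 s, during which the arm holds its last target. There are 200 camera calls.

### The job

The worktop socket box has tripped: push its white splash guard all the way back, then press the blue keys slowly one by one, as lightly as with a fingertip, until you find the one that builds up resistance, snaps over and stays down. A key that stays soft is worn: let go of it as soon as you can tell, well before it reaches the bottom. Then slide the guard fully shut over the keys again, and leave the mug, the glass and the salt shaker undisturbed.

Things in the scene. Friction and masses are not known exactly. Their poses are not given: they have to be found in the camera images.
- socket_box: Grey fixed box, 140 (x) x 260 (y) x 45 mm high, sockets on its front (-x) side; black rails on its two ends stand 34 mm above its top. Origin: centre of its underside; x points to its back, z up. Three keys, which look alike, stand in a row along its y, 32 mm in front (-x) of its centre. Position, yaw and which key is the good one vary.
- key_place_1 (a point): Centre of the left (+y) key, on the box's top face (45 mm above the worktop). Each key is a flat blue cap 29 mm in diameter, travelling 8 mm straight down; at rest the cap's top is 15 to 20 mm above this point, different for each key and each time. The cap stands 12 mm above its black collar, 40 mm in diameter. More than 15 N breaks any key.
- key_place_2 (a point): The same for the middle key, 65 mm beside the first. How a good key feels (one of the three, any place): resistance climbs from 1.2 N to about 6 N at 2 to 3 mm of travel, then falls away to nothing at 6 mm, where it snaps down by itself and stays down at 8 mm.
- key_place_3 (a point): The same for the right (-y) key, 65 mm beside the middle one. How a worn key feels (two of the three): it starts at 1.2 N, grows by only 0.2 to 0.35 N per mm, and springs back up when let go. Pushed past 5 mm of its 8 mm travel a worn key is ruined.
- guard (a joint): Travel of the white splash guard, a level plate 60 (x) x 236 (y) x 4 mm, upper face 29 mm above the box's top: 0 = shut, over all three keys; 0.062 m = pushed fully back (+x of the box), keys free. Starts shut or nearly so, stays where it is left; sliding takes about 2 N; firm stops at both ends.
- guard_rib (a point): Centre of the top of the black rib that stands on the middle of the guard, to push it by; moves with it. The rib is 12 mm thick (along the box's x), 120 mm long (y) and rises 21 mm above the plate. It lies straight above the key row when the guard is shut.
- breaker (a joint): Breaker contact worked by the good key, hidden in the box: 0 = tripped; it moves only once that key has snapped, and reads about 0.0018 m when the key is latched down.
- worn_1 (a joint): Hidden tab in one worn key: 0 until that key is pushed past 4.6 mm of its travel, above 0.0005 m once it is past 5.1 mm; it stays where it was pushed.
- worn_2 (a joint): The same in the other worn key.
- mug_2: Green mug, 88 mm wide, 106 mm high, standing behind the box; origin at the middle of its footprint, handle included. Leave alone.
- tumbler: Clear glass tumbler, 80 mm wide, 91 mm high, standing behind the box; origin at the centre of its underside. Leave alone.
- salt_shaker: Salt shaker, 44 mm wide, 90 mm high, standing behind and left of the box; origin at the centre of its underside. Leave alone.

How it is judged:
By the outcome, as a careful person would: the job done as asked, in the order asked, and still so for the second after the job is handed in, with the robot touching nothing.
It also fails if it takes over 61 s, if anything falls off the work surface, if the arm or the gripper's body presses on something with over 40 N, if the wrist force passes 120 N, or if a joint passes its speed limit or range.

## Working session

There is one attempt and no reset: what is moved stays moved. The work goes in short steps, Python scripts to look and compute and a shell command to move; the robot and the scene stay as the last step left them, time stands still between calls to the robot, and variables do not carry over. Pictures are saved under pics/ and viewed, on a budget of 10 in all, crops included, one or two more only if the job needs it, and the job is handed in when it is done.

```bash
mkdir -p pics
cat > h.py <<'E'
import numpy as np, cv2, json
from cell import sensors, snapshot
from scipy.spatial.transform import Rotation as R
def st(): return sensors.read_state()
def T(s):
    M=np.eye(4); q=s["tool_rot"]; M[:3,:3]=R.from_quat([q[1],q[2],q[3],q[0]]).as_matrix(); M[:3,3]=s["tcp_pos"]; return M
def snap(n):
    s=st(); d=snapshot(n)
    d["X"]=d["extrinsics"] if n!="wrist" else T(s)@np.array(d["mount"])
    v,u=np.mgrid[0:400,0:640]; z=d["depth"]
    P=np.stack([(u-d["cx"])/d["fx"]*z,-(v-d["cy"])/d["fy"]*z,-z],-1)
    X=np.array(d["X"]); d["P"]=P@X[:3,:3].T+X[:3,3]; d["P"][z==0]=np.nan
    return d
def save(d,f): cv2.imwrite("pics/"+f,d["img"][:,:,::-1])
E
python3 - <<'E'
from h import *
print(st())
for n in ["scene","wrist"]:
    d=snap(n); save(d,n+"1.png"); np.savez(""+n+"1.npz",P=d["P"],img=d["img"]); print([k for k in d], d["fx"])
a=[cv2.imread("pics/%s1.png"%n) for n in("scene","wrist")]
cv2.imwrite("pics/a.png",cv2.resize(np.vstack(a),(480,600)))
E
```

```text
{'clock': 0.0, 'q': array([ 2.58559587e-01,  3.85577230e-01,  6.61413378e-03, -4.94270718e-04,
       -1.19399040e+00, -2.58557621e-01]), 'qvel': array([ 1.88344087e-03, -7.20446058e-04,  5.21269474e-04,  5.66850542e-04,
       -9.57323435e-04,  1.23118084e-06]), 'joint_efforts': array([-9.55001960e-04, -3.92286408e+01,  1.88399577e+01,  4.18616563e+00,
       -4.72148502e-03,  8.27910434e-07]), 'tcp_pos': array([ 6.24414900e-01, -7.84502930e-06,  2.30205226e-01]), 'tool_rot': array([-0.00081684, -0.70704257,  0.70717013,  0.00074087]), 'ft_force': array([ 0.10232764,  0.9328508 , -0.74635005]), 'ft_torque': array([ 0.01251551,  0.03808077, -0.01272561]), 'grip_width': 0.08526524953410693}
['img', 'depth', 'fx', 'fy', 'cx', 'cy', 'extrinsics', 'X', 'P'] 460.9899549816814
['img', 'depth', 'fx', 'fy', 'cx', 'cy', 'mount', 'X', 'P'] 278.78681133767816
```

View pics/scene1.png

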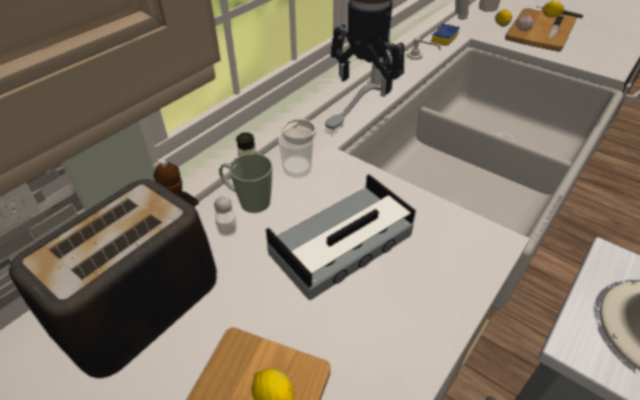

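View pics/wrist1.png

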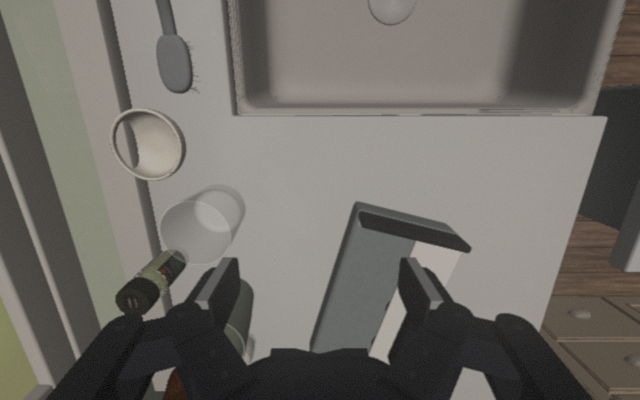

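The scene view shows the box centred at about (340,235), with the white guard shut, the rib from (330,240) to (378,215), and rails near (285,260) and (390,200). The mug is at (252,185), the glass at (297,147) and the shaker at (225,215). The wrist view shows the box's right part at about (400,280). Next I'll locate the box from the depth data.

Run:
```python
from h import *
d=np.load("scene1.npz"); P=d["P"]; im=d["img"].astype(int); g=im.sum(2)/3
v,u=np.mgrid[0:400,0:640]
roi=(u>262)&(u<420)&(v>170)&(v<300)
def rect(n,m):
    m=roi&m; p=P[m]; print(n,m.sum(),p.mean(0).round(4),p.std(0).round(4)); 
    if m.sum()>5:
        r=cv2.minAreaRect((p[:,:2]*1000).astype(np.float32)); print("  rect",r)
z=P[...,2]
rect("plate",(abs(z-.074)<.006)&(g>150))
rect("rib",(z>.086)&(z<.103)&(g<90))
rect("ribtop",(z>.091)&(z<.103)&(g<90))
rect("rails",(abs(z-.079)<.008)&(g<70))
rect("all>.03",(z>.035)&(z<.11))
rect("boxtop",(abs(z-.045)<.006))
rect("worktop",(abs(z)<.006))
for n,c in dict(mug=(215,278,150,215),glass=(278,318,118,176),salt=(213,238,195,236)).items():
    m=(u>c[0])&(u<c[1])&(v>c[2])&(v<c[3])&(z>.03)&(z<.115); p=P[m]; print(n,p.min(0).round(3),p.max(0).round(3),np.median(p,0).round(3))
```

```text
plate 2547 [0.5089 0.1993 0.0745] [0.0268 0.0705 0.0011]
  rect ((553.5235595703125, 155.17630004882812), (235.61569213867188, 255.85958862304688), 52.05434036254883)
rib 423 [0.5321 0.1947 0.0931] [0.0681 0.0306 0.0035]
  rect ((595.7572631835938, 209.48883056640625), (236.2699737548828, 104.37449645996094), 11.944869041442871)
ribtop 305 [0.5317 0.1935 0.0949] [0.067  0.0302 0.0022]
  rect ((596.1351318359375, 209.067626953125), (235.70492553710938, 103.39390563964844), 11.944868087768555)
rails 702 [0.546  0.2046 0.0785] [0.0599 0.1063 0.0035]
  rect ((591.2549438476562, 168.95913696289062), (256.2958679199219, 240.71327209472656), 75.37391662597656)
all>.03 8696 [0.5329 0.1939 0.0613] [0.0558 0.0781 0.0168]
  rect ((613.2404174804688, 161.9862518310547), (260.5037536621094, 297.44268798828125), 75.34186553955078)
boxtop 3798 [0.5418 0.1864 0.0451] [0.0544 0.0706 0.0019]
  rect ((592.4696044921875, 167.56509399414062), (259.86871337890625, 252.81968688964844), 75.085205078125)
worktop 9937 [0.5625 0.1503 0.0006] [0.1177 0.1061 0.0013]
  rect ((565.7357177734375, 131.7018280029297), (346.8474426269531, 360.2142028808594), 37.98932647705078)
mug [0.713 0.086 0.03 ] [0.933 0.305 0.11 ] [0.765 0.201 0.074]
glass [ 0.721 -0.081  0.03 ] [0.901 0.091 0.094] [0.769 0.042 0.063]
salt [0.726 0.273 0.03 ] [0.762 0.31  0.091] [0.739 0.297 0.062]
```

Run:
```python
from h import *
d=np.load("scene1.npz"); P=d["P"]; im=d["img"].astype(int); g=im.sum(2)/3
v,u=np.mgrid[0:400,0:640]; z=P[...,2]
roi=(u>262)&(u<420)&(v>170)&(v<300)&(P[...,0]<.66)
def comp(m):
    n,l,s,c=cv2.connectedComponentsWithStats((m&roi).astype(np.uint8)); k=1+np.argmax(s[1:,4]); return P[l==k]
for n,m in dict(plate=(abs(z-.074)<.005)&(g>140),rib=(z>.088)&(z<.103)&(g<100),body=(z>.02)&(z<.11)&np.isfinite(z)).items():
    p=comp(m); r=cv2.minAreaRect((p[:,:2]*1000).astype(np.float32)); print(n,len(p),p.mean(0).round(4),r)
    e=np.linalg.svd(p[:,:2]-p[:,:2].mean(0),full_matrices=False)[2][0]; e*=np.sign(e[1]); print("  long axis yaw of box",np.degrees(np.arctan2(-e[0],e[1])).round(2))
m=roi&(abs(z-.079)<.006)&(g<70); print(P[m][::12].round(3).tolist())
```

```text
plate 2567 [0.5086 0.1996 0.0744] ((509.516845703125, 189.53573608398438), (238.6845245361328, 61.78032302856445), 75.09341430664062)
  long axis yaw of box -15.06
rib 346 [0.5078 0.1942 0.0938] ((507.63372802734375, 191.4197235107422), (115.47901153564453, 11.521281242370605), 74.6882095336914)
  long axis yaw of box -14.88
body 9124 [0.5252 0.1971 0.0585] ((538.5088500976562, 181.4664764404297), (260.6080322265625, 143.25595092773438), 75.20176696777344)
  long axis yaw of box -13.5
[[0.569, 0.048, 0.079], [0.565, 0.054, 0.077], [0.552, 0.048, 0.078], [0.544, 0.054, 0.081], [0.54, 0.055, 0.078], [0.532, 0.057, 0.079], [0.526, 0.059, 0.078], [0.52, 0.061, 0.077], [0.51, 0.062, 0.078], [0.506, 0.065, 0.078], [0.495, 0.065, 0.078], [0.492, 0.069, 0.075], [0.479, 0.072, 0.079], [0.468, 0.072, 0.08], [0.466, 0.075, 0.076], [0.456, 0.078, 0.079], [0.447, 0.078, 0.079], [0.445, 0.08, 0.074], [0.495, 0.158, 0.085], [0.501, 0.176, 0.082], [0.63, 0.287, 0.08], [0.627, 0.29, 0.08], [0.507, 0.205, 0.084], [0.619, 0.291, 0.077], [0.611, 0.289, 0.079], [0.615, 0.293, 0.074], [0.601, 0.292, 0.08], [0.608, 0.296, 0.073], [0.597, 0.297, 0.079], [0.59, 0.294, 0.078], [0.588, 0.293, 0.077], [0.59, 0.3, 0.077], [0.577, 0.298, 0.081], [0.575, 0.3, 0.079], [0.572, 0.304, 0.08], [0.569, 0.305, 0.078], [0.565, 0.307, 0.077], [0.562, 0.308, 0.074], [0.557, 0.309, 0.074], [0.551, 0.31, 0.074], [0.543, 0.314, 0.078], [0.534, 0.308, 0.077], [0.529, 0.312, 0.079], [0.526, 0.315, 0.079], [0.525, 0.316, 0.076], [0.52, 0.318, 0.076], [0.509, 0.315, 0.078], [0.507, 0.315, 0.076]]
```

```bash
python3 -m pendant '[-0.505,0.4025,0.2025,0,0,-0.4167,-0.505,0.4025,0.2025,0,0,-0.4167,-0.505,0.4025,0.2025,0,0,-0.4167,-0.505,0.4025,0.2025,0,0,-0.4167,-0.505,0.4025,0.2025,0,0,-0.4167,-0.505,0.4025,0.2025,0,0,-0.4167,-0.505,0.4025,0.2025,0,0,-0.4167,-0.505,0.4025,0.2025,0,0,-0.4167,-0.505,0.4025,0.2025,0,0,-0.4167,-0.505,0.4025,0.2025,0,0,-0.4167,-0.505,0.4025,0.2025,0,0,-0.4167,-0.505,0.4025,0.2025,0,0,-0.4167]' 255 20
cat >> h.py <<'E'
C=np.array([.5076,.1905]); BX=np.array([.9659,-.2588]); BY=np.array([.2588,.9659])
def rel(p): d=np.asarray(p)[...,:2]-C; return np.stack([d@BX,d@BY,np.asarray(p)[...,2]],-1)*1000
def rep():
    s=st(); M=T(s); print("t",round(s["clock"],2),"row-frame mm",rel(s["tcp_pos"]).round(2),"F",s["ft_force"].round(2),"toolx yaw",np.degrees(np.arctan2(M[1,0],M[0,0])).round(2),"z",M[:3,2].round(4),"w",round(s["grip_width"],3))
E
python3 - <<'E'
from h import *
rep(); s=st(); print(s["q"].round(3))
d=snap("wrist"); save(d,"w2.png"); print(np.array(d["mount"]).round(3)); rep()
d=snap("side"); save(d,"s2.png")
E
```

```text
clock: 1.1
tcp_pos: [0.4636, 0.202, 0.15]
tool_rot: [0.0, 0.992, -0.13, -0.0]
ft_force: [-0.1, 0.1, 0.8]
grip_width: 0.0
t 1.1 row-frame mm [-45.43  -0.29 149.97] F [-0.08  0.05  0.81] toolx yaw -14.93 z [-7.e-04 -4.e-04 -1.e+00] w 0.0
[ 0.732  0.263 -0.397 -0.    -0.912  0.578]
[[ 0.     0.946  0.324  0.084]
 [ 1.     0.    -0.001 -0.   ]
 [-0.001  0.324 -0.946 -0.143]
 [ 0.     0.     0.     1.   ]]
t 1.15 row-frame mm [-45.34  -0.31 150.02] F [-0.8   0.68  0.25] toolx yaw -15.07 z [-6.e-04 -4.e-04 -1.e+00] w -0.0
```

View pics/w2.png

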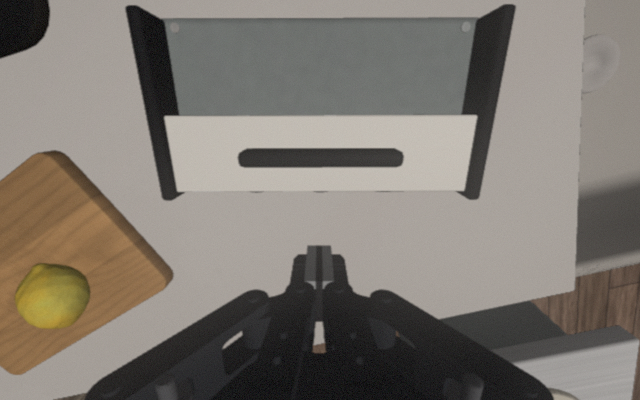

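View pics/s2.png

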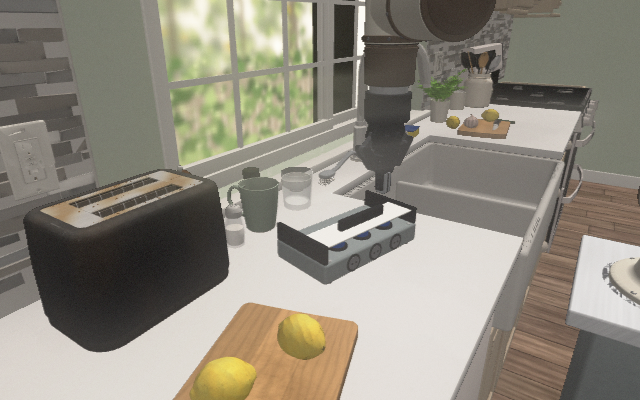

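The wrist view shows the box square to the tool. The guard plate covers rows 115-190, the rib is centred at about (321,158), and the shut finger tips are at (320,250). The side view shows blue caps under the plate edge. I'll refine the rib position and go down in front of it.

```bash
python3 -m pendant '[0,0,0.08,0,0,0,0,0,0.1625,0,0,0,0.05,0,0.1625,0,0,0,0.05,0,0.1625,0,0,0]'
python3 - <<'E'
from h import *
rep(); d=snap("wrist"); P=rel(d["P"]); g=d["img"].mean(2); z=P[...,2]
for n,m in dict(rib=(abs(z-95)<5)&(g<110)&(abs(P[...,0])<25)&(abs(P[...,1])<90),plate=(abs(z-74)<4)&(g>140)&(abs(P[...,1])<140)&(abs(P[...,0])<60)).items():
    p=P[m]; print(n,m.sum(),np.percentile(p,[1,50,99],0).round(1).tolist())
E
```

```text
clock: 1.53
tcp_pos: [0.4842, 0.196, 0.0834]
tool_rot: [0.001, 0.991, -0.131, -0.001]
ft_force: [0.4, 0.6, 0.6]
grip_width: -0.0002
t 1.53 row-frame mm [-23.99  -0.76  83.38] F [0.41 0.61 0.62] toolx yaw -15.11 z [-0.002  -0.0025 -1.    ] w -0.0
rib 5288 [[-16.7, -57.9, 90.2], [4.6, -0.9, 94.5], [9.3, 55.1, 99.0]]
plate 31766 [[-25.7, -116.8, 72.5], [11.4, -1.6, 74.0], [32.8, 113.8, 75.4]]
```

```bash
python3 -m pendant '[0.0125,0,0,0,0,0,0.025,0,0,0,0,0,0.0375,0,0,0,0,0,0.05,0,0,0,0,0,0.0625,0,0,0,0,0,0.075,0,0,0,0,0,0.0875,0,0,0,0,0,0.1,0,0,0,0,0,0.1125,0,0,0,0,0,0.125,0,0,0,0,0,0.1375,0,0,0,0,0,0.15,0,0,0,0,0]'
python3 -c "
from h import *
rep()"
python3 -m pendant '[0.004,0,0,0,0,0,0.008,0,0,0,0,0]'
python3 -c "
from h import *
rep()"
python3 -m pendant '[0.004,0,0,0,0,0,0.008,0,0,0,0,0]'
python3 -c "
from h import *
rep()
d=snap('wrist'); P=rel(d['P']); g=d['img'].mean(2); z=P[...,2]
p=P[(abs(z-74)<4)&(g>140)&(abs(P[...,1])<110)&(P[...,0]<120)]; print(np.percentile(p,[1,50,99],0).round(1).tolist())
"
```

```text
clock: 2.58
tcp_pos: [0.5417, 0.1812, 0.0853]
tool_rot: [0.0, 0.991, -0.13, -0.0]
ft_force: [-2.8, 1.6, 1.3]
grip_width: -0.0002
t 2.58 row-frame mm [35.37 -0.16 85.26] F [-2.85  1.59  1.32] toolx yaw -14.99 z [-1.e-04 -1.e-04 -1.e+00] w -0.0
clock: 2.75
tcp_pos: [0.5447, 0.1804, 0.0852]
tool_rot: [-0.0, 0.991, -0.131, -0.0]
ft_force: [-2.1, 0.5, 1.3]
grip_width: -0.0001
t 2.75 row-frame mm [38.41 -0.21 85.19] F [-2.08  0.54  1.31] toolx yaw -15.02 z [-1.e-04  0.e+00 -1.e+00] w -0.0
clock: 2.92
tcp_pos: [0.5474, 0.1796, 0.0852]
tool_rot: [0.0, 0.991, -0.13, -0.0]
ft_force: [-2.5, 1.5, 0.6]
grip_width: 0.0001
t 2.92 row-frame mm [41.25 -0.21 85.2 ] F [-2.48  1.5   0.56] toolx yaw -14.99 z [-3.e-04 -0.e+00 -1.e+00] w 0.0
[[29.9, -108.3, 72.6], [68.0, 0.8, 74.0], [88.4, 108.2, 75.4]]
```

Still sliding at about 2.5 N, so I'll push on to the stop.

```bash
for i in 1; do python3 -m pendant '[0.004,0,0,0,0,0,0.008,0,0,0,0,0]' | grep force; done
python3 -m pendant '[0.0025,0,0,0,0,0,0.005,0,0,0,0,0]'| grep force
python3 -c "
from h import *
rep()"
python3 -m pendant '[0.0025,0,0,0,0,0,0.005,0,0,0,0,0]'| grep force
python3 -c "
from h import *
rep()"
```

```text
ft_force: [-1.9, 0.2, 1.1]
ft_force: [-1.6, 0.7, 0.1]
t 3.3 row-frame mm [46.47 -0.19 85.22] F [-1.56  0.65  0.12] toolx yaw -15.0 z [-2.e-04 -1.e-04 -1.e+00] w 0.0
ft_force: [-7.6, 5.0, 3.9]
t 3.47 row-frame mm [47.62 -0.28 85.16] F [-7.58  5.05  3.94] toolx yaw -15.02 z [-0.002 -0.    -1.   ] w -0.0
```

```bash
python3 -m pendant '[0.0025,0,0,0,0,0,0.0025,0,0,0,0,0]'| grep force
python3 -c "
from h import *
rep()"
python3 -m pendant '[-0.01,0,0,0,0,0,-0.03,0,0,0,0,0,-0.03,0,-0.1,0,0,0,-0.25,0,-0.16,0,0,0,-0.25,0,-0.16,0,0,0,-0.25,0,-0.16,0,0,0,-0.25,0,-0.16,0,0,0]'
python3 -c "
from h import *
rep(); d=snap('wrist'); save(d,'w3.png'); P=rel(d['P']); g=d['img'].mean(2); z=P[...,2]
p=P[(abs(z-74)<4)&(g>140)&(abs(P[...,1])<110)&(P[...,0]<120)]; print(np.percentile(p,[1,50,99],0).round(1).tolist())
im=d['img'].astype(int); b=(im[...,2]-im[...,0]>35)&(abs(P[...,0])<40)
n,l,s,c=cv2.connectedComponentsWithStats(b.astype(np.uint8))
for k in range(1,n):
    if s[k,4]>60: p=P[l==k]; print(s[k],c[k].round(),np.percentile(p,[2,50,98],0).round(1).tolist())
"
```

```text
ft_force: [-6.9, 4.2, 3.8]
t 3.63 row-frame mm [47.6  -0.24 85.18] F [-6.91  4.24  3.83] toolx yaw -15.01 z [-0.0037 -0.     -1.    ] w -0.0
clock: 4.22
tcp_pos: [0.4573, 0.2038, 0.1509]
tool_rot: [-0.001, 0.992, -0.129, 0.001]
ft_force: [-0.6, -0.4, -0.1]
grip_width: 0.0
t 4.22 row-frame mm [-5.2040e+01 -1.3000e-01  1.5088e+02] F [-0.57 -0.37 -0.06] toolx yaw -14.84 z [ 0.0024  0.0017 -1.    ] w 0.0
[[35.9, -108.1, 72.3], [67.1, 0.0, 74.0], [94.0, 108.1, 75.7]]
[226 127  36  35 975] [244. 144.] [[-9.5, 49.7, 52.2], [3.2, 62.3, 60.2], [15.7, 75.6, 61.8]]
[304 127  35  34 913] [321. 144.] [[-9.3, -14.2, 57.5], [3.3, -1.7, 60.3], [15.9, 10.7, 61.7]]
[383 127  34  35 907] [400. 144.] [[-9.5, -79.1, 59.7], [3.7, -66.2, 61.9], [15.7, -54.0, 63.3]]
```

View pics/w3.png

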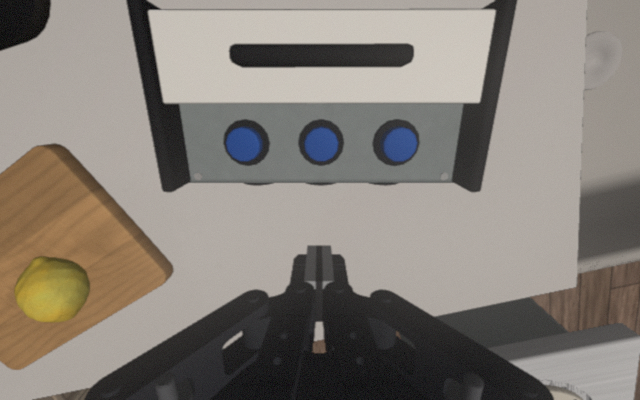

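The guard is fully back: its rear edge moved from about 32 to 94 mm. The caps are at (244,144), (321,144) and (400,144), with tops at z of about 60, 60 and 62 mm. I'll take the middle key first, hovering above it.

```bash
python3 -m pendant '[0.09,0.0035,0,0,0,0,0.135,0.0035,0,0,0,0,0.135,0.0035,0.09,0,0,0,0.135,0.0035,0.17,0,0,0,0.135,0.0035,0.205,0,0,0,0.135,0.0035,0.205,0,0,0,0.135,0.0035,0.205,0,0,0,0.135,0.0035,0.205,0,0,0,0.135,0.0035,0.205,0,0,0]' >/dev/null
cat >> h.py <<'E'
def avg(n=6):
    F=[];Z=[]
    for i in range(n):
        s=st(); F.append(s["ft_force"]); Z.append(s["tcp_pos"][2]*1000); snapshot("wrist")
    s=st(); r=rel(s["tcp_pos"]).round(2); print("t",round(s["clock"],2),r,"F",np.mean(F,0).round(2),"sd",np.std(F,0)[2].round(2),"z",np.mean(Z).round(2))
E
python3 -c "
from h import *
avg(); rep()"
```

```text
t 5.32 [ 3.62 -1.31 67.99] F [-0.14 -0.21  0.16] sd 0.24 z 68.53
t 5.32 row-frame mm [ 3.62 -1.31 67.99] F [-0.49  0.4  -0.3 ] toolx yaw -14.99 z [ 1.e-03  7.e-04 -1.e+00] w -0.0
```

```bash
P="python3 -m pendant"; f(){ grep -E 'tcp|ft_force' | tr '\n' ' '; echo; }
python3 -m pendant '[0,0,0.005,0,0,0,0,0,0.01,0,0,0,0,0,0.01,0,0,0]' | f
python3 -m pendant '[0,0,0.0025,0,0,0,0,0,0.0025,0,0,0]' | f
python3 -m pendant '[0,0,0.0025,0,0,0,0,0,0.0025,0,0,0]' | f
python3 -m pendant '[0,0,0.0025,0,0,0,0,0,0.0025,0,0,0]' | f
python3 -m pendant '[0,0,0.0025,0,0,0,0,0,0.0025,0,0,0]' | f
python3 -c "
from h import *
avg()"
```

```text
tcp_pos: [0.5102, 0.1879, 0.0628] ft_force: [-0.0, 0.3, -0.5] 
tcp_pos: [0.5104, 0.188, 0.062] ft_force: [0.3, -0.7, 0.4] 
tcp_pos: [0.5105, 0.1881, 0.0611] ft_force: [-0.6, -1.1, -0.1] 
tcp_pos: [0.5107, 0.1881, 0.0603] ft_force: [-0.6, 0.1, 0.7] 
tcp_pos: [0.5107, 0.1881, 0.0593] ft_force: [-1.3, 1.0, 0.9] 
t 6.53 [ 3.58 -1.46 59.43] F [-0.77 -0.13  1.47] sd 0.5 z 59.41
```

```bash
a(){ python3 -c "
from h import *
avg(5)"; }
python3 -m pendant '[0,0,0.0012,0,0,0,0,0,0.0012,0,0,0]' >/dev/null; a
python3 -m pendant '[0,0,0.0012,0,0,0,0,0,0.0012,0,0,0]' >/dev/null; a
python3 -m pendant '[0,0,0.0012,0,0,0,0,0,0.0012,0,0,0]' >/dev/null; a
```

```text
t 6.95 [ 3.58 -1.47 58.88] F [-0.06  0.24  1.41] sd 0.35 z 58.87
t 7.37 [ 3.57 -1.46 58.39] F [0.36 0.24 2.16] sd 0.25 z 58.39
t 7.78 [ 3.58 -1.48 57.92] F [0.57 0.21 1.39] sd 0.42 z 57.9
```

```bash
a(){ python3 -c "
from h import *
avg(6)"; }
python3 -m pendant '[0,0,0.0012,0,0,0,0,0,0.0012,0,0,0]' >/dev/null; a
```

```text
t 8.25 [ 3.56 -1.47 57.44] F [1.23 0.35 1.5 ] sd 0.39 z 57.43
```

Force stays at about 1.5 N over more than 2 mm of travel, so the middle key is worn. I'll release it and go to the left key.

```bash
f(){ grep -E 'tcp|ft_force' | tr '\n' ' '; echo; }
python3 -m pendant '[0,0,-0.02,0,0,0,0,0,-0.045,0,0,0,0,-0.08,-0.045,0,0,0,0,-0.16,-0.045,0,0,0,0,-0.16,-0.045,0,0,0,0,-0.16,-0.025,0,0,0,0,-0.16,-0.015,0,0,0,0,-0.16,-0.015,0,0,0,0,-0.16,-0.015,0,0,0]' |f
python3 -c "
from h import *
avg(5)"
python3 -m pendant '[0,0,0.0025,0,0,0,0,0,0.0025,0,0,0]' | f
python3 -m pendant '[0,0,0.0025,0,0,0,0,0,0.0025,0,0,0]' | f
python3 -m pendant '[0,0,0.0025,0,0,0,0,0,0.0025,0,0,0]' | f
python3 -c "
from h import *
avg(5)"
```

```text
tcp_pos: [0.5263, 0.2486, 0.0628] ft_force: [0.1, -0.1, 0.5] 
t 9.25 [ 3.64 62.18 63.67] F [ 0.08 -0.33  0.56] sd 0.44 z 63.34
tcp_pos: [0.5271, 0.2498, 0.0624] ft_force: [-0.3, -0.5, -0.3] 
tcp_pos: [0.527, 0.2499, 0.0612] ft_force: [-0.3, -0.1, -0.5] 
tcp_pos: [0.5272, 0.25, 0.0605] ft_force: [-0.6, -0.2, 0.9] 
t 10.0 [ 3.56 62.56 60.56] F [-0.22 -0.14  1.27] sd 0.33 z 60.55
```

```bash
a(){ python3 -c "
from h import *
avg(4)"; }
python3 -m pendant '[0,0,0.0012,0,0,0,0,0,0.0012,0,0,0]' >/dev/null; a
python3 -m pendant '[0,0,0.0012,0,0,0,0,0,0.0012,0,0,0]' >/dev/null; a
python3 -m pendant '[0,0,0.0012,0,0,0,0,0,0.0012,0,0,0]' >/dev/null; a
```

```text
t 10.37 [ 3.57 62.56 60.11] F [-0.32 -0.01  2.5 ] sd 0.56 z 60.12
t 10.73 [ 3.55 62.56 59.58] F [-0.72 -0.36  3.37] sd 0.42 z 59.63
t 11.1 [ 3.55 62.55 59.11] F [-0.55  0.36  4.82] sd 0.29 z 59.11
```

The force is climbing, so this is the good key. I'll keep pressing slowly.

```bash
a(){ python3 -c "
from h import *
avg(3)"; }
python3 -m pendant '[0,0,0.0012,0,0,0,0,0,0.0012,0,0,0]' >/dev/null; a
python3 -m pendant '[0,0,0.0012,0,0,0,0,0,0.0012,0,0,0]' >/dev/null; a
python3 -m pendant '[0,0,0.0012,0,0,0,0,0,0.0012,0,0,0]' >/dev/null; a
python3 -m pendant '[0,0,0.0012,0,0,0,0,0,0.0012,0,0,0]' >/dev/null; a
python3 -m pendant '[0,0,0.0012,0,0,0,0,0,0.0012,0,0,0]' >/dev/null; a
python3 -m pendant '[0,0,0.0012,0,0,0,0,0,0.0012,0,0,0]' >/dev/null; a
```

```text
t 11.42 [ 3.57 62.55 58.69] F [-0.52 -0.22  5.24] sd 0.31 z 58.64
t 11.73 [ 3.57 62.57 58.26] F [-0.99  0.11  5.47] sd 0.59 z 58.22
t 12.05 [ 3.57 62.56 57.79] F [-1.34 -0.23  5.14] sd 0.25 z 57.76
t 12.37 [ 3.56 62.56 57.25] F [-1.11 -0.01  5.84] sd 0.68 z 57.23
t 12.68 [ 3.58 62.56 56.59] F [-0.59 -0.56  4.48] sd 0.38 z 56.62
t 13.0 [ 3.55 62.52 55.84] F [0.05 0.14 2.17] sd 0.75 z 55.85
```

```bash
a(){ python3 -c "
from h import *
avg(3)"; }
python3 -m pendant '[0,0,0.0012,0,0,0,0,0,0.0012,0,0,0]' >/dev/null; a
python3 -m pendant '[0,0,0.0012,0,0,0,0,0,0.0012,0,0,0]' >/dev/null; a
python3 -m pendant '[0,0,0.0012,0,0,0,0,0,0.0012,0,0,0]' >/dev/null; a
python3 -m pendant '[0,0,0.0012,0,0,0,0,0,0.0012,0,0,0]' >/dev/null; a
```

```text
t 13.32 [ 3.12 62.05 55.06] F [0.62 0.08 0.09] sd 0.14 z 55.13
t 13.63 [ 3.26 62.17 54.82] F [ 0.01 -0.35 -0.88] sd 0.32 z 54.63
t 13.95 [ 3.46 62.41 54.61] F [ 0.19 -0.35  0.18] sd 0.15 z 54.52
t 14.27 [ 3.45 62.43 54.14] F [ 0.05 -0.12 -0.08] sd 0.57 z 54.13
```

```bash
python3 -m pendant '[0,0,-0.03,0,0,0,0,0,-0.1,0,0,0,-0.05,0.05,-0.2,0,0,0,-0.14,0.15,-0.24,0,0,0,-0.14,0.16,-0.24,0,0,0,-0.14,0.16,-0.24,0,0,0,-0.14,0.16,-0.24,0,0,0]'
python3 -c "
from h import *
avg(3); d=snap('wrist'); save(d,'w4.png'); P=rel(d['P'])
im=d['img'].astype(int); b=(im[...,2]-im[...,0]>35)&(abs(P[...,0])<40)
n,l,s,c=cv2.connectedComponentsWithStats(b.astype(np.uint8))
for k in range(1,n):
    if s[k,4]>60: p=P[l==k]; print(s[k],c[k].round(),np.percentile(p,[2,50,98],0).round(1).tolist())
"
```

```text
clock: 14.85
tcp_pos: [0.4562, 0.2023, 0.1513]
tool_rot: [-0.001, 0.991, -0.13, 0.001]
ft_force: [-0.3, 1.2, -0.8]
grip_width: 0.0
t 15.0 [-52.07  -0.97 149.8 ] F [0.06 0.38 0.08] sd 0.62 z 150.78
[227 126  34  34 885] [243. 143.] [[-9.7, 50.4, 49.3], [3.1, 62.8, 52.3], [15.4, 75.5, 53.7]]
[303 127  34  34 920] [320. 144.] [[-9.1, -14.5, 57.3], [3.3, -2.1, 60.3], [15.8, 11.0, 61.7]]
[382 127  34  34 916] [399. 144.] [[-8.9, -79.2, 59.4], [3.6, -66.1, 62.0], [16.0, -53.9, 63.5]]
```

View pics/w4.png

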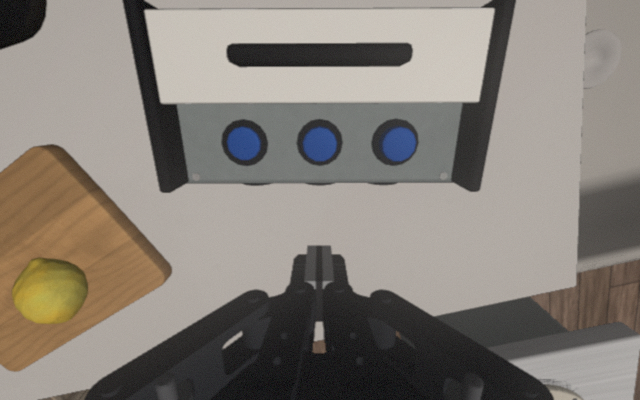

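The left cap sits at 52.3 mm, so it is latched 8 mm down. The middle cap is back at 60.3 mm and the right one is untouched at 62 mm. Next I'll go over the rib and behind it.

```bash
python3 -m pendant '[0.1,0,0,0,0,0,0.2,0,0,0,0,0,0.3,0,0,0,0,0,0.38,0,0,0,0,0,0.38,0,0,0,0,0,0.38,0,0,0,0,0,0.38,0,0.06,0,0,0,0.38,0,0.12,0,0,0,0.38,0,0.1625,0,0,0,0.38,0,0.1625,0,0,0,0.38,0,0.1625,0,0,0]'
python3 -c "
from h import *
avg(2)"
```

```text
clock: 15.97
tcp_pos: [0.6023, 0.1634, 0.0843]
tool_rot: [0.001, 0.992, -0.13, -0.001]
ft_force: [0.5, -0.1, 0.6]
grip_width: -0.0002
t 16.07 [99.8  -0.69 86.47] F [0.26 0.23 0.43] sd 0.19 z 84.97
```

```bash
f(){ grep -E 'tcp|ft_force' | tr '\n' ' '; echo; }
python3 -m pendant '[-0.015,0,0,0,0,0,-0.03,0,0,0,0,0,-0.045,0,0,0,0,0,-0.06,0,0,0,0,0,-0.075,0,0,0,0,0,-0.09,0,0,0,0,0,-0.105,0,0,0,0,0,-0.12,0,0,0,0,0,-0.135,0,0,0,0,0,-0.15,0,0,0,0,0,-0.165,0,0,0,0,0,-0.175,0,0,0,0,0]'|f
python3 -m pendant '[-0.005,0,0,0,0,0,-0.01,0,0,0,0,0]'|f
python3 -c "
from h import *
rep()"
python3 -m pendant '[-0.0025,0,0,0,0,0,-0.005,0,0,0,0,0,-0.005,0,0,0,0,0]'|f
python3 -c "
from h import *
rep()"
```

```text
tcp_pos: [0.535, 0.1817, 0.0852] ft_force: [1.9, -1.1, 1.5] 
tcp_pos: [0.5316, 0.1826, 0.0852] ft_force: [1.4, -0.2, 0.8] 
t 17.23 row-frame mm [25.2  -1.43 85.15] F [ 1.43 -0.23  0.84] toolx yaw -14.97 z [ 1.e-04 -0.e+00 -1.e+00] w 0.0
tcp_pos: [0.5298, 0.183, 0.085] ft_force: [0.9, 0.8, -0.2] 
t 17.48 row-frame mm [23.35 -1.56 85.05] F [ 0.87  0.79 -0.18] toolx yaw -15.01 z [-3.e-04  0.e+00 -1.e+00] w 0.0
```

```bash
f(){ grep -E 'ft_force' | tr '\n' ' '; python3 -c "
from h import *
rep()"; }
python3 -m pendant '[-0.0025,0,0,0,0,0,-0.005,0,0,0,0,0,-0.005,0,0,0,0,0]'|f
python3 -m pendant '[-0.0025,0,0,0,0,0,-0.0025,0,0,0,0,0]'|f
python3 -m pendant '[-0.0025,0,0,0,0,0,-0.0025,0,0,0,0,0]'|f
```

```text
ft_force: [2.1, 1.2, 0.5] t 17.73 row-frame mm [21.35 -1.6  85.02] F [2.12 1.21 0.52] toolx yaw -15.0 z [-2.e-04 -0.e+00 -1.e+00] w 0.0
ft_force: [2.9, -0.1, 0.2] t 17.9 row-frame mm [20.32 -1.59 85.04] F [ 2.95 -0.13  0.16] toolx yaw -15.0 z [-2.e-04  0.e+00 -1.e+00] w -0.0
ft_force: [2.6, -0.8, -0.1] t 18.07 row-frame mm [19.42 -1.59 85.08] F [ 2.61 -0.84 -0.06] toolx yaw -14.99 z [ 0. -0. -1.] w 0.0
```

```bash
f(){ grep -E 'ft_force' | tr '\n' ' '; python3 -c "
from h import *
rep()"; }
python3 -m pendant '[-0.0025,0,0,0,0,0,-0.0025,0,0,0,0,0]'|f
python3 -m pendant '[-0.0025,0,0,0,0,0,-0.0025,0,0,0,0,0]'|f
python3 -m pendant '[-0.0025,0,0,0,0,0,-0.0025,0,0,0,0,0]'|f
```

```text
ft_force: [5.2, -1.5, -1.9] t 18.23 row-frame mm [19.32 -1.54 85.1 ] F [ 5.23 -1.54 -1.95] toolx yaw -14.97 z [ 1.7e-03 -1.0e-04 -1.0e+00] w 0.0
ft_force: [8.5, -3.9, -2.7] t 18.4 row-frame mm [19.26 -1.5  85.16] F [ 8.52 -3.88 -2.67] toolx yaw -14.96 z [ 3.3e-03 -1.0e-04 -1.0e+00] w -0.0
ft_force: [11.5, -4.6, -5.5] t 18.57 row-frame mm [19.2  -1.43 85.22] F [11.46 -4.65 -5.5 ] toolx yaw -14.95 z [ 5.e-03 -1.e-04 -1.e+00] w -0.0
```

Firm stop reached with the guard shut. I'll back off, rise clear, and check.

```bash
python3 -m pendant '[0.01,0,0,0,0,0,0.03,0,0,0,0,0,0.03,0,-0.1,0,0,0,0.03,0,-0.2,0,0,0,-0.07,0,-0.2,0,0,0,-0.17,0,-0.2,0,0,0,-0.18,0,-0.2,0,0,0,-0.18,0,-0.2,0,0,0,-0.18,0,-0.2,0,0,0,-0.18,0,-0.2,0,0,0]'
python3 - <<'E'
from h import *
avg(3); d=snap('wrist'); P=rel(d['P']); g=d['img'].mean(2); z=P[...,2]
p=P[(abs(z-74)<4)&(g>140)&(abs(P[...,1])<110)&(P[...,0]<120)]; print("plate",np.percentile(p,[1,50,99],0).round(1).tolist())
d=snap('scene'); P=d['P']; z=P[...,2]; v,u=np.mgrid[0:400,0:640]
for n,c in dict(mug=(215,278,150,215),glass=(278,318,118,176),salt=(213,238,195,236)).items():
    m=(u>c[0])&(u<c[1])&(v>c[2])&(v<c[3])&(z>.03)&(z<.115); p=P[m]; print(n,p.min(0).round(3),p.max(0).round(3),np.median(p,0).round(3))
d=snap('side'); save(d,'s5.png')
E
```

```text
clock: 19.4
tcp_pos: [0.4542, 0.2034, 0.165]
tool_rot: [0.0, 0.991, -0.131, -0.0]
ft_force: [-0.2, 0.1, 0.4]
grip_width: -0.0002
t 19.55 [-54.81  -1.58 164.72] F [-0.23  0.04  0.2 ] sd 0.29 z 164.9
plate [[-26.0, -108.1, 72.4], [9.1, 0.5, 74.0], [32.2, 108.0, 75.6]]
mug [0.714 0.085 0.03 ] [0.932 0.306 0.109] [0.766 0.2   0.074]
glass [ 0.721 -0.081  0.03 ] [0.901 0.091 0.095] [0.769 0.042 0.062]
salt [0.727 0.273 0.03 ] [0.764 0.311 0.092] [0.739 0.296 0.062]
```

View pics/s5.png

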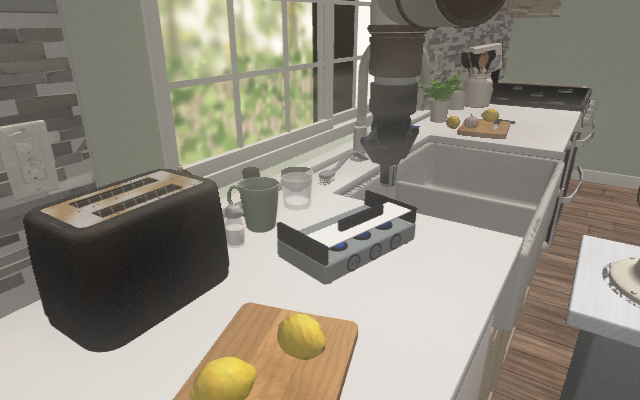

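The side view shows the guard shut at (365,230), the left key at (338,245) lower than the others, and the mug, glass and shaker where they were. The arm is clear of everything.

```bash
python3 -c "
from cell import close_job
print(close_job())"
```

```text
the job is handed in; nothing more can be done
None
```

The good key was the left one. It is latched down and the guard is fully shut again; I handed the job in at about 20 s of the 61 s allowed.

- **Guard back:** I pushed it to its firm stop. Its rear edge moved from about 32 to 94 mm.
- **Middle key:** it stayed soft at about 1.5 N over 2 to 3 mm of travel, so I let it go as worn. It sprang back to its starting height of 60.3 mm.
- **Left key:** resistance climbed to about 5.8 N, fell to zero and the key snapped down. The wrist camera then showed its cap 8 mm lower, at 52.3 mm against 60.2 mm before.
- **Right key:** I did not touch it.
- **Guard shut:** I pushed it to its firm stop, where the force rose to about 12–13 N. Its rear edge measured 32.2 mm, against 32.8 mm at the start.
- **Mug, glass and shaker:** their measured positions were unchanged within 2 mm.

No check failed or disagreed. I could not read the breaker or the hidden worn-key tabs directly, so those results rest on force, travel and cap height.

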